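# Wedge the drooping specimen plate up to the height mark

### The arm

A 7-joint arm with a two-finger parallel gripper is mounted at the origin on a cart in front of the work surface, level with it; the furniture and walls round the work are solid. World frame = base frame: x ahead of the robot, y to its left, z up, the work surface at z = 0. Lengths are in m, angles in rad, forces in N, time in s.
With the tool pointing down it reaches from about 0.4 to 0.9 m from the base axis. Payload 5.6 kg.
Tool frame: the origin (TCP) lies on the front face of the gripper's body, between the roots of the fingers; the fingertips stand 88 mm ahead of it and the grasp point (between the pads) lies 69 mm ahead of it; z points along the fingers, y is the line along which they close (so a half turn about z gives the same grasp; the last joint's range is limited). The gripper opens to 92 mm and grips with 3 to 60 N. Pads are 20 mm wide; open, the fingers measure 128 mm over their backs; the gripper's body (75 mm by 189 mm) begins 69 mm behind the grasp point.
Start: joints at [1.258, 0.468, -0.012, 1.603, 0.006, 1.071, -0.056], TCP at [0.173, -0.627, 0.303] pointing down, gripper open.
Joint ranges: [-2.53, 2.53], [-0.31, 2.02], [-1.57, 1.55], [0.28, 2.44], [-1.29, 4.43], [0.15, 1.84], [-2.92, 2.92]. Speed limits (rad/s): [2.57, 2.57, 3.14, 3.14, 3.14, 3.14, 3.14].

### API

Orientations are given as [roll, pitch, yaw] about the fixed x, y, z axes, in that order (R = Rz(yaw) Ry(pitch) Rx(roll)).
In Python, from plant import state, capture, camera_model, sign_off gives the robot as it stands. The module is installed in compiled form; this text tells all that it offers.
- The arm moves only by the shell command python3 -m crank 'ROWS'. ROWS is JSON, a list of rows, each an object with "twist": the turn, a rotation vector about the tool's x, y, z in rad, a list of three; "dp": the shift along the tool's x, y, z in m, a list of three; "grip": the opening, from 0 (shut) to 1 (fully open). A call has 1 to 12 rows; each row shifts and turns the commanded pose from where the row before left it, along the tool's axes as they then stand; what a row does not reach is not made up. A row lasts 1/10 s, in which the tool goes at most 50 mm and 8.59 degrees, less where a joint would pass 70% of its speed; a pose out of reach is approached as far as the arm can. A call is refused whole if a number of a shift passes 0.05 or a number of a turn 0.15, either way. A call with a gripper value outside its range is refused whole. The fingers move at their own pace and stop on an object; the grip force is fixed at half the most. Time passes only in rows, so rows that do not move let the fingers close. It gives the time, the measured TCP pose, the force, the opening and the grip force at its end, in the units of the state.
- state(): the state, without advancing time (a new reading comes with each control period).
- capture(name): name is "scene" or "top" or "wrist"; returns the picture (480x640x3 uint8, blue, green, red); there is no depth.
- camera_model(name): a dict with "fovy" (degrees; the focal length in pixels is half the picture's height over the tangent of half this angle, whatever the lens; pixels are square), "cx", "cy" (the principal point, pixels), "R" (3x3) and "t" (3): a world point X has camera coordinates R X + t; the wrist camera has in their place "hand_eye" (4x4, takes a point from camera to tool coordinates, whose origin is the TCP and whose axes are the flange's). Camera axes: x right, y down, z forward; pixel columns grow to the right and rows downward; lengths in m; the calibration is good to about 2 mm. A picture is of the moment at which its call begins: read the wrist's pose just before it. camera_model takes no time and is no camera call.
- sign_off(): hands the job in; it is judged then, once.
The state is a dict: "time": time; "qpos": joint angles; "joint_vel": joint speeds; "joint_efforts": joint torques, N m; "position": TCP position; "ee_rot": TCP orientation; "contact_force": force on the tool from outside, world axes, zero at the start; "moment": the same for the moment, N m; "gripper_width": finger opening in m; "gripper_force": force on a finger pad.
Only numpy, scipy, OpenCV 4.12 (cv2) and the standard library are available. Lean on these libraries where they do the work, as an engineer would, in place of code of your own. Each camera call takes 0.05 s, during which the arm holds its last target. There are 200 camera calls.

### The job

The front edge of the hinged specimen plate droops. Slide the thicker of the two wedges, thin end first, between the guide cheeks and under that edge until the plate's side pointer is level with the dark band on the gauge slide, and leave the wedge there lying flat and carrying the plate. Creep up to the band without driving the plate well past it, lift the plate with the wedge only and not with the gripper, and leave the gauge slide, the stage and the things lying around as they are.

Things in the scene. Friction and masses are not known exactly. Their poses are not given: they have to be found in the camera images.
- tall_wedge: The thicker of two plain grey metal wedges, 0.16 kg. 120 mm long (x), 42 mm wide (y); flat underside; flat sloping top, 36 mm high at the butt (x = -60 mm), falling evenly to 4 mm at the toe (x = +60 mm): 0.267 mm per mm. Origin: centre of the underside; +x to the thin end, z up. Lies flat on the worktop to the left or right of the stage.
- tall_wedge_toe (a point): Middle of the lower edge of the tall wedge's thin end (60 mm along +x from its origin, at its underside). Same axes as the wedge.
- low_wedge: The thinner wedge, same material, length and width (120 x 42 mm), only 20 mm high at the butt and 4 mm at the toe: too low for the job. Lies flat on the other side of the stage. Same axes.
- stage: Fixed dark steel base of the stage, screwed to the worktop. Origin on the worktop; +x from the entry to the rear hinge, y left, z up. The plate (118 mm wide, y = +-59 mm) covers x = -87 to +103 mm; at its right front stands the gauge post, 78 mm high, at x = -80, y = -80 mm. A rear cross bar 14 mm high begins at x = +80 mm.
- entry (a point): Middle of the channel's mouth on the worktop (stage x = -116 mm, y = 0), axes as the stage. The wedge runs along x on the bare worktop in a channel 50 mm wide between two rails 12 mm thick: for the first 26 mm they are cheeks 30 mm high (no room for fingers beside the wedge), behind that rails 14 mm high.
- nose_line (a point): Point on the worktop below the middle of the plate's front nose bar (stage x = -80 mm, y = 0), axes as the stage. The bar, 8 mm round, runs along y under the plate's front edge; with the plate down its lowest line is 16 mm above the worktop, so it first rests on the tall wedge when the toe is about 45 mm past (+x of) this point.
- plate (a joint): Hinge of the aluminium plate (190 x 118 x 8 mm, 0.7 to 1.4 kg, a black mount on its rear half) on its rear pin, 170 mm behind the nose bar. 0 = front edge drooping on its rest, grows as the front rises (0.1 rad = 17 mm at the nose), at most 0.17. Falls back unless held up; friction keeps the wedge where it is left, and pushing it in takes some 5 to 20 N.
- pointer (a point): Tip of the small steel pointer on the plate's right (-y) side beside the nose bar. It rises by as much as the nose bar; 28 mm above the worktop with the plate down.
- mark (a point): Middle of the 4 mm high dark band round the white gauge slide (16 x 16 x 26 mm) on the post, 11 mm to the right of the pointer tip; z up. It is set 8 to 17 mm above the pointer's rest. With the pointer level, the wedge's butt is 45 to 11 mm in front of the nose line, mostly inside the cheeks, where only closed fingers pushing on the butt face can follow.
- digital_timer: Bystander: flat white timer, 64 x 64 x 18 mm. Origin: centre of the underside.
- jar: Bystander: white screw-cap jar, 62 mm across, 87 mm high. Origin: centre of the underside.
- spanner: Bystander: open-ended spanner lying flat, 154 mm long, 6 mm thick, left of the stage. Origin: centre of the underside.
- pen: Bystander: marker pen, 135 mm long, right of the stage. Origin: centre of the underside.
- screwdriver: Bystander: screwdriver, 174 mm long. Origin: centre of the underside.

How it is judged:
By the outcome, as a careful person would: the job done as asked, in the order asked, and still so for the second after the job is handed in, with the robot touching nothing.
It also fails if it takes over 64 s, if anything falls off the work surface, if the arm or the gripper's body presses on something with over 40 N, if the wrist force passes 120 N, or if a joint passes its speed limit or range.

## Working session

There is one attempt and no reset: what is moved stays moved. The work goes in short steps, Python scripts to look and compute and a shell command to move; the robot and the scene stay as the last step left them, time stands still between calls to the robot, and variables do not carry over. Pictures are saved under pics/ and viewed, at most 10 in all, crops included, and the job is handed in when it is done.

```bash
mkdir -p pics
python3 - <<'E'
from plant import *
import cv2
s=state();print(s)
for n in("scene","top"):
    cv2.imwrite(f"pics/{n}0.png",capture(n));print(n,camera_model(n))
print(camera_model("wrist"))
E
```

```text
{'time': 0.0, 'qpos': array([ 1.25799771,  0.46834607, -0.01163378,  1.60363158,  0.00598643,
        1.07142364, -0.05630731]), 'joint_vel': array([ 0.00130311, -0.00140954,  0.00075723, -0.00079844, -0.00098676,
       -0.00207328,  0.00045557]), 'joint_efforts': array([-7.06160745e-05, -5.20575857e+01, -1.23157504e-02, -2.43753147e+01,
       -5.67145727e-02,  1.70300103e-02,  1.60374962e-04]), 'position': array([ 0.17309366, -0.62607101,  0.30175713]), 'ee_rot': array([-3.13982158e+00,  9.85887712e-05,  2.69748602e-01]), 'contact_force': array([ 0.3194691 , -0.42931935,  0.41338762]), 'moment': array([ 0.04411073, -0.03711028,  0.02816956]), 'gripper_force': 0.0, 'gripper_width': 0.09179209540902682}
scene {'fovy': 42.47191819939588, 'cx': 323.003690511751, 'cy': 239.50837002071486, 'R': array([[-0.64446053, -0.76446045, -0.01645757],
       [-0.44877337,  0.39557908, -0.80132369],
       [ 0.61909054, -0.50903577, -0.59800459]]), 't': array([0.35722284, 0.32653049, 1.53812416])}
top {'fovy': 57.368284720525075, 'cx': 330.4066232210031, 'cy': 238.40827722102486, 'R': array([[-0.01451636, -0.99987194,  0.00673601],
       [-0.9984266 ,  0.0141298 , -0.05426493],
       [ 0.0541628 , -0.00751315, -0.99850385]]), 't': array([-0.05360237,  0.58378175,  1.25052836])}
{'fovy': 66.37907881468595, 'cx': 319.9146307460974, 'cy': 238.37462174597135, 'hand_eye': array([[ 5.40610624e-04, -9.55479168e-01, -2.95058076e-01,
         8.36640481e-02],
       [ 9.99999293e-01,  8.29105684e-04, -8.52655757e-04,
        -4.01149557e-04],
       [ 1.05932914e-03, -2.95057406e-01,  9.55478940e-01,
        -8.20451486e-02],
       [ 0.00000000e+00,  0.00000000e+00,  0.00000000e+00,
         1.00000000e+00]])}
```

View pics/top0.png

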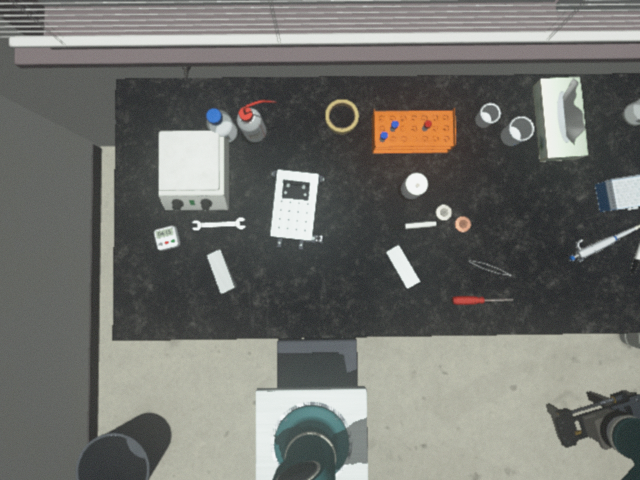

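View pics/scene0.png

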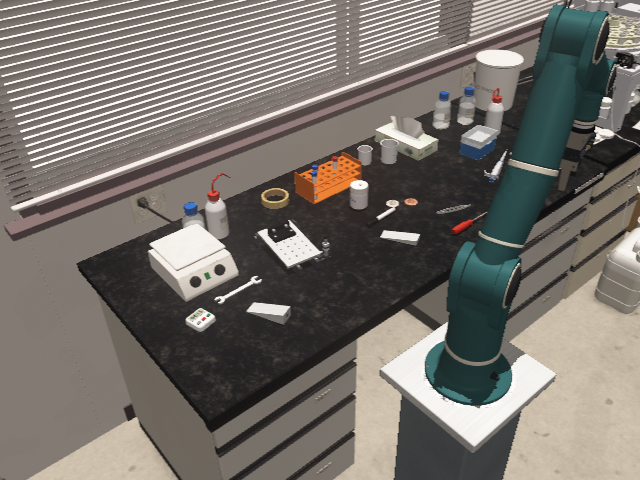

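Top: stage centred about (296,205) with its mouth at the bottom, wedges at (220,271) and (403,266). Scene: left wedge (268,312) seems the thicker one. Enlarging for detail.

```bash
cat > h.py <<'E'
from plant import *
import numpy as np, cv2
from scipy.spatial.transform import Rotation as Ro
def ray(m,u,v):
    f=240/np.tan(np.radians(m["fovy"]/2)); return np.array([(u-m["cx"])/f,(v-m["cy"])/f,1])
def fix(name,u,v,z):
    m=camera_model(name); C=-m["R"].T@m["t"]; d=m["R"].T@ray(m,u,v); return C+d*(z-C[2])/d[2]
def pose(s): 
    T=np.eye(4);T[:3,:3]=Ro.from_euler("xyz",s["ee_rot"]).as_matrix();T[:3,3]=s["position"];return T
def wfix(s,u,v,z):
    m=camera_model("wrist");T=pose(s)@m["hand_eye"];d=T[:3,:3]@ray(m,u,v);C=T[:3,3];return C+d*(z-C[2])/d[2]
def wproj(s,X):
    m=camera_model("wrist");T=np.linalg.inv(pose(s)@m["hand_eye"]);p=T[:3,:3]@X+T[:3,3]
    f=240/np.tan(np.radians(m["fovy"]/2)); return f*p[0]/p[2]+m["cx"],f*p[1]/p[2]+m["cy"]
E
python3 - <<'E'
import cv2,numpy as np
t=cv2.imread("pics/top0.png");s=cv2.imread("pics/scene0.png")
a=lambda im,x,y,w,h:cv2.resize(im[y:y+h,x:x+w],(400,300),interpolation=cv2.INTER_CUBIC)
cv2.imwrite("pics/m.png",np.vstack([np.hstack([a(t,260,165,100,75+0),a(t,190,235,80,60)]),np.hstack([a(s,230,285,80,60),a(s,365,210,80,60)])]))
E
```

```text
(no output)
```

View pics/m.png

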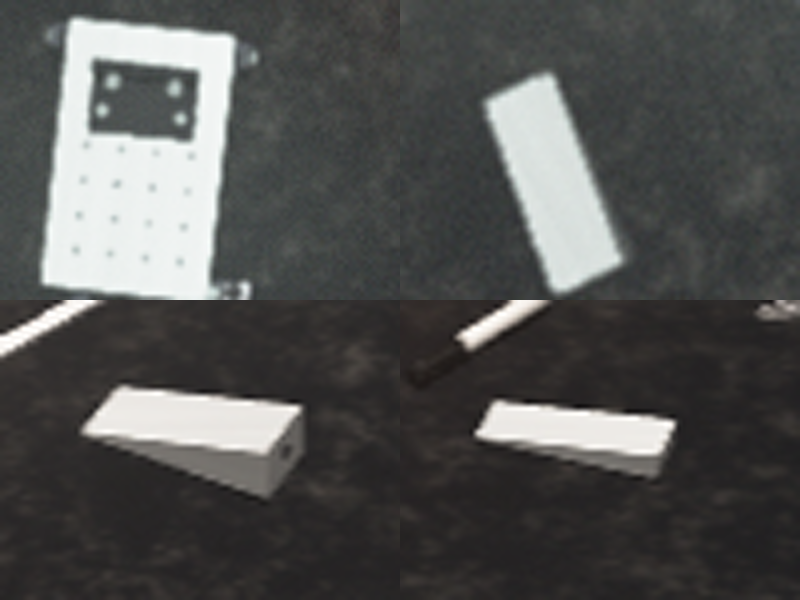

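Run:
```python
from h import *
for n,L in {"wt1":(207,255,.004),"wt2":(220,249.4,.004),"wb1":(221,294,.036),"wb2":(234.4,287.4,.036),"rl":(276.75,169.5,.042),"rr":(318.75,174.5,.042),"fl":(270,236.2,.032),"fr":(313,239.5,.032)}.items(): print(n,fix("top",*L).round(4))
```

```text
wt1 [0.5404 0.2969 0.004 ]
wt2 [0.5562 0.2592 0.004 ]
wb1 [0.4294 0.2487 0.036 ]
wb2 [0.4473 0.211  0.036 ]
rl [0.7804 0.0883 0.042 ]
rr [ 0.7644 -0.0312  0.042 ]
fl [0.5908 0.1102 0.032 ]
fr [ 0.5797 -0.0122  0.032 ]
```

Left wedge is the tall one (butt nearest the robot); in the top view its toe is at (213,252) and its butt at (228,291). The stage mouth faces the robot with yaw ≈ -0.11. I'll set out.

```bash
python3 -m crank '[{"twist":[0,0,0],"dp":[0.033,-0.019,0],"grip":1},{"twist":[0,0,0],"dp":[0.033,-0.019,0],"grip":1},{"twist":[0,0,0],"dp":[0.033,-0.019,0],"grip":1},{"twist":[0,0,0],"dp":[0.033,-0.019,0],"grip":1},{"twist":[0,0,0],"dp":[0.033,-0.019,0],"grip":1},{"twist":[0,0,0],"dp":[0.033,-0.019,0],"grip":1},{"twist":[0,0,0],"dp":[0.033,-0.019,0],"grip":1},{"twist":[0,0,0],"dp":[0.033,-0.019,0],"grip":1},{"twist":[0,0,0],"dp":[0.033,-0.019,0],"grip":1},{"twist":[0,0,0],"dp":[0.033,-0.019,0],"grip":1},{"twist":[0,0,0],"dp":[0.033,-0.019,0],"grip":1},{"twist":[0,0,0],"dp":[0.033,-0.019,0],"grip":1}]'
python3 -m crank '[{"twist":[0,0,-0.14],"dp":[0,0,0],"grip":1},{"twist":[0,0,-0.14],"dp":[0,0,0],"grip":1},{"twist":[0,0,-0.14],"dp":[0,0,0],"grip":1},{"twist":[0,0,-0.14],"dp":[0,0,0],"grip":1},{"twist":[0,0,-0.14],"dp":[0,0,0],"grip":1},{"twist":[0,0,-0.14],"dp":[0,0,0],"grip":1},{"twist":[0,0,-0.14],"dp":[0,0,0],"grip":1},{"twist":[0,0,-0.14],"dp":[0,0,0],"grip":1},{"twist":[0,0,-0.14],"dp":[0,0,0],"grip":1},{"twist":[0,0,-0.14],"dp":[0,0,0],"grip":1},{"twist":[0,0,-0.14],"dp":[0,0,0],"grip":1},{"twist":[0,0,-0.14],"dp":[0,0,0],"grip":1}]'; python3 -c "
from plant import state;print(state()['qpos'])"
```

```text
time: 1.3
position: [0.4948, -0.2999, 0.3024]
ee_rot: [-3.141, 0.001, 0.27]
contact_force: [1.2, -0.7, 0.0]
gripper_width: 0.0922
gripper_force: 0.0
time: 2.5
position: [0.4939, -0.3012, 0.3023]
ee_rot: [-3.141, -0.001, 1.955]
contact_force: [0.4, -0.5, 1.0]
gripper_width: 0.0921
gripper_force: 0.0
[ 0.88916927  0.40468143 -0.51000036  1.75639197  0.22478186  1.03952271
  0.68332508]
```

```bash
python3 -m crank '[{"twist":[0,0,0],"dp":[0.04,0.013,0],"grip":1},{"twist":[0,0,0],"dp":[0.04,0.013,0],"grip":1},{"twist":[0,0,0],"dp":[0.04,0.013,0],"grip":1},{"twist":[0,0,0],"dp":[0.04,0.013,0],"grip":1},{"twist":[0,0,0],"dp":[0.04,0.013,0],"grip":1},{"twist":[0,0,0],"dp":[0.04,0.013,0],"grip":1},{"twist":[0,0,0],"dp":[0.04,0.013,0],"grip":1},{"twist":[0,0,0],"dp":[0.04,0.013,0],"grip":1},{"twist":[0,0,0],"dp":[0.04,0.013,0],"grip":1},{"twist":[0,0,0],"dp":[0.04,0.013,0],"grip":1},{"twist":[0,0,0],"dp":[0.04,0.013,0],"grip":1},{"twist":[0,0,0],"dp":[0.04,0.013,0],"grip":1}]'
python3 -m crank '[{"twist":[0,0,-0.145],"dp":[0,0,0.004],"grip":1},{"twist":[0,0,-0.145],"dp":[0,0,0.004],"grip":1},{"twist":[0,0,-0.145],"dp":[0,0,0.004],"grip":1},{"twist":[0,0,-0.145],"dp":[0,0,0.004],"grip":1},{"twist":[0,0,-0.145],"dp":[0,0,0.004],"grip":1},{"twist":[0,0,-0.145],"dp":[0,0,0.004],"grip":1},{"twist":[0,0,-0.145],"dp":[0,0,0.004],"grip":1},{"twist":[0,0,-0.145],"dp":[0,0,0.004],"grip":1},{"twist":[0,0,-0.145],"dp":[0,0,0.004],"grip":1},{"twist":[0,0,-0.145],"dp":[0,0,0.004],"grip":1},{"twist":[0,0,-0.145],"dp":[0,0,0.004],"grip":1},{"twist":[0,0,0],"dp":[0,0,0],"grip":1}]'; python3 -c "
from h import *
s=state();print(s);cv2.imwrite('pics/w1.png',capture('wrist'))"
```

```text
time: 3.7
position: [0.4611, 0.2038, 0.3025]
ee_rot: [-3.141, 0.0, 1.949]
contact_force: [0.5, -1.0, -0.3]
gripper_width: 0.0917
gripper_force: 0.0
time: 4.9
position: [0.4612, 0.202, 0.2578]
ee_rot: [3.141, -0.002, -2.738]
contact_force: [-0.3, 0.4, 0.1]
gripper_width: 0.0917
gripper_force: 0.0
{'time': 4.9, 'qpos': array([ 0.36359995,  0.51766501, -1.06473829,  1.94928038,  0.53978985,
        0.99674232,  1.0192465 ]), 'joint_vel': array([-0.01288102, -0.02076538,  0.01729013, -0.00777464, -0.02774111,
       -0.00472516, -0.10314918]), 'joint_efforts': array([ 3.45090602e-02, -3.61252034e+01, -1.14426515e+01, -1.99867111e+01,
        1.90933677e-01,  8.24546115e-02,  8.37046634e-01]), 'position': array([0.46118775, 0.20200721, 0.25778019]), 'ee_rot': array([ 3.14062402e+00, -1.92833404e-03, -2.73831762e+00]), 'contact_force': array([-0.27315644,  0.36168345,  0.08747609]), 'moment': array([ 0.16958304, -0.10360525, -0.00656261]), 'gripper_force': 0.0, 'gripper_width': 0.09170129477239575}
```

View pics/w1.png

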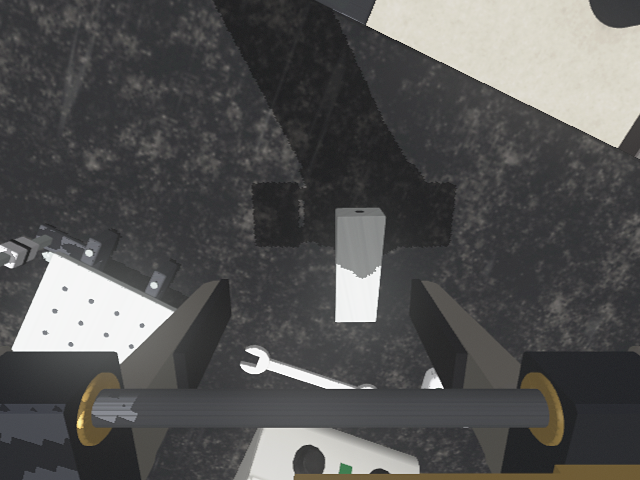

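The wrist view shows the wedge with its butt top edge at (335,214)-(385,215) and its toe edge at (336,322)-(376,322). The cheeks are near (85,245) and (155,285), the gauge at (15,253).

```bash
python3 - <<'E'
from h import *
s=state()
P=[wfix(s,335,214,.036),wfix(s,385,215,.036),wfix(s,336,322,.004),wfix(s,376,322,.004)]
for p in P: print(p.round(4))
b=(P[0]+P[1])/2;t=(P[2]+P[3])/2;d=(t-b)[:2];print("len",np.linalg.norm(d),"yaw",np.arctan2(d[1],d[0]),"c",(b+t)/2)
g=b[:2]+.030*d/np.linalg.norm(d);T=pose(s);print("tool shift",T[:3,:3].T@(np.r_[g,.092]-s["position"]))
for p in((40,255),(175,311)): print("plate front corners",wfix(s,*p,.032).round(4))
E
python3 - <<'E'
import cv2
im=cv2.imread('pics/w1.png')[205:345,0:230];cv2.imwrite('pics/w1c.png',cv2.resize(im,None,fx=3.4,fy=3.4,interpolation=cv2.INTER_CUBIC))
E
```

```text
[0.4449 0.2102 0.036 ]
[0.4292 0.2498 0.036 ]
[0.5554 0.2611 0.004 ]
[0.5394 0.2991 0.004 ]
len 0.12119743156096478 yaw 0.42635343502864465 c [0.49222401 0.25504603 0.02      ]
tool shift [-0.018706    0.03572739  0.16615071]
plate front corners [ 0.5822 -0.016   0.032 ]
plate front corners [0.5891 0.1102 0.032 ]
```

View pics/w1c.png

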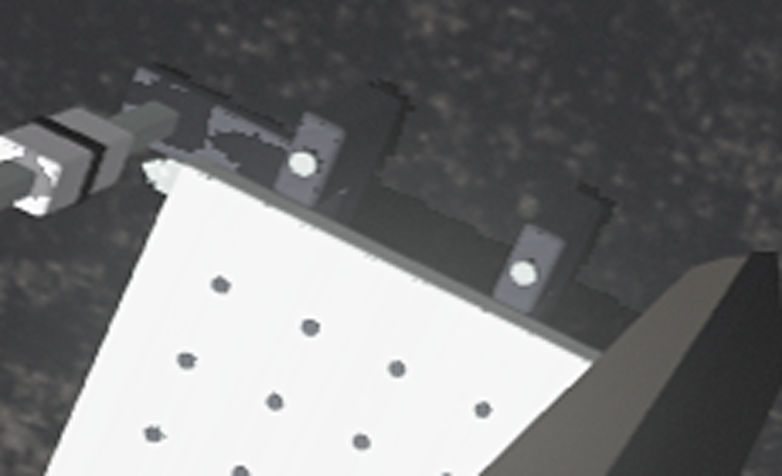

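The crop shows the two cheek tops with screws at full-picture (89.1,252.9) and (153.8,285.0), and their front top edges near (96,240.6) and (161,273.5). The gauge band is at about (20,248), clearly above the pointer at (47,257).

```bash
python3 - <<'E'
from h import *
s=state()
k=3.4
f=lambda u,v,z: wfix(s,u/k,205+v/k,z)[:2]
sr,sl=f(303,163,.0305),f(523,272,.0305)
fr=(f(308,112,.03)+f(345,130,.03))/2; fl=(f(530,224,.03)+f(566,242,.03))/2
pr,pl=f(180,165,.032),f(592,362,.032)
print("screws",sr,sl,np.linalg.norm(sl-sr));print("fronts",fr,fl,np.linalg.norm(fl-fr));print("plate",pr,pl,np.linalg.norm(pl-pr))
for a,b in((sr,sl),(fr,fl),(pr,pl)):
    d=b-a;print("mid",(a+b)/2,"yaw",np.arctan2(-d[0],d[1]))
E
python3 -m crank '[{"twist":[0,0,0],"dp":[-0.0037,0.0071,0.025],"grip":1},{"twist":[0,0,0],"dp":[-0.0037,0.0071,0.025],"grip":1},{"twist":[0,0,0],"dp":[-0.0037,0.0071,0.025],"grip":1},{"twist":[0,0,-0.025],"dp":[-0.0037,0.0071,0.025],"grip":1},{"twist":[0,0,0],"dp":[-0.0037,0.0071,0.025],"grip":1},{"twist":[0,0,0],"dp":[0,0,0.02],"grip":1},{"twist":[0,0,0],"dp":[0,0,0.01],"grip":1},{"twist":[0,0,0],"dp":[0,0,0.01],"grip":1},{"twist":[0,0,0],"dp":[0,0,0],"grip":1}]'
```

```text
screws [0.56413401 0.02302758] [0.57196878 0.08452965] 0.061999096378017066
fronts [0.55056396 0.02587722] [0.55862529 0.08752052] 0.06216816923449909
plate [ 0.5763049  -0.00571251] [0.58987187 0.10961925] 0.11612699271076819
mid [0.5680514  0.05377862] yaw -0.12670776667332057
mid [0.55459462 0.05669887] yaw -0.13003590629148734
mid [0.58308839 0.05195337] yaw -0.1170961036107488
time: 5.85
position: [0.4643, 0.242, 0.0931]
ee_rot: [-3.141, -0.001, -2.715]
contact_force: [-0.6, -0.7, -0.5]
gripper_width: 0.0919
gripper_force: 0.0
```

Stage: entry ≈ (0.5545, 0.0560), yaw ≈ -0.125. Close, lift a little.

```bash
python3 -m crank '[{"twist":[0,0,0],"dp":[0,0,0],"grip":0.6},{"twist":[0,0,0],"dp":[0,0,0],"grip":0.5},{"twist":[0,0,0],"dp":[0,0,0],"grip":0.4},{"twist":[0,0,0],"dp":[0,0,0],"grip":0.3},{"twist":[0,0,0],"dp":[0,0,0],"grip":0.3},{"twist":[0,0,0],"dp":[0,0,0],"grip":0.3}]'
python3 -m crank '[{"twist":[0,0,0],"dp":[0,0,-0.005],"grip":0.3},{"twist":[0,0,0],"dp":[0,0,-0.01],"grip":0.3},{"twist":[0,0,0],"dp":[0,0,-0.015],"grip":0.3},{"twist":[0,0,0],"dp":[0,0,0],"grip":0.3}]'
python3 - <<'E'
from h import *
s=state();T=pose(s);print(s["gripper_width"],s["qpos"].round(2),T[:3,:3].T@(np.array([.4553,.0685,s["position"][2]])-s["position"]))
E
```

```text
time: 6.45
position: [0.4645, 0.2423, 0.0938]
ee_rot: [-3.142, 0.0, -2.714]
contact_force: [0.7, 0.6, 1.0]
gripper_width: 0.0457
gripper_force: 0.0
time: 6.85
position: [0.4653, 0.2432, 0.1259]
ee_rot: [3.141, 0.004, -2.714]
contact_force: [0.6, -0.5, -1.9]
gripper_width: 0.0418
gripper_force: 30.0
0.0417896752700648 [ 0.12  0.72 -0.86  1.99  0.77  0.8   0.81] [ 0.08162472 -0.15474891 -0.00034383]
```

```bash
python3 -m crank '[{"twist":[0,0,0],"dp":[0.0163,-0.0309,0],"grip":0.3},{"twist":[0,0,0],"dp":[0.0163,-0.0309,0],"grip":0.3},{"twist":[0,0,0],"dp":[0.0163,-0.0309,0],"grip":0.3},{"twist":[0,0,0],"dp":[0.0163,-0.0309,0],"grip":0.3},{"twist":[0,0,0],"dp":[0.0163,-0.0309,0],"grip":0.3},{"twist":[0,0,0.138],"dp":[0,0,0],"grip":0.3},{"twist":[0,0,0.138],"dp":[0,0,0],"grip":0.3},{"twist":[0,0,0.138],"dp":[0,0,0],"grip":0.3},{"twist":[0,0,0.138],"dp":[0,0,0],"grip":0.3},{"twist":[0,0,0],"dp":[0,0,0],"grip":0.3},{"twist":[0,0,0],"dp":[0,0,0],"grip":0.3}]'
python3 - <<'E'
from h import *
s=state();cv2.imwrite('pics/w2.png',capture('wrist'));print(s["qpos"].round(2))
E
```

```text
time: 7.95
position: [0.4545, 0.068, 0.1239]
ee_rot: [-3.141, 0.001, 3.021]
contact_force: [0.2, 0.4, -1.6]
gripper_width: 0.042
gripper_force: 30.0
[ 0.41  0.59 -0.76  2.14  0.67  0.66  0.63]
```

View pics/w2.png

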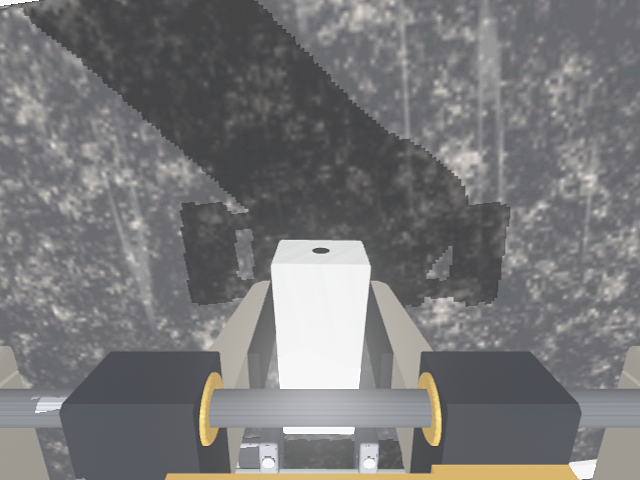

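The wedge is held straight: butt at (272–370, 265), toe at (283–356, 433), and the cheek screws at (268,463) and (369,463) are nearly centred on it. Now I lower it.

```bash
python3 -m crank '[{"twist":[0,0,0],"dp":[0,0,0.01],"grip":0.3},{"twist":[0,0,0],"dp":[0,0,0.01],"grip":0.3},{"twist":[0,0,0],"dp":[0,0,0.005],"grip":0.3},{"twist":[0,0,0],"dp":[0,0,0],"grip":0.3}]'
python3 -m crank '[{"twist":[0,0,0],"dp":[0,0,0.002],"grip":0.3},{"twist":[0,0,0],"dp":[0,0,0.001],"grip":0.3},{"twist":[0,0,0],"dp":[0,0,0],"grip":0.3}]'
```

```text
time: 8.4
position: [0.4537, 0.0679, 0.0975]
ee_rot: [-3.141, -0.002, 3.018]
contact_force: [-0.4, 0.6, -1.7]
gripper_width: 0.0415
gripper_force: 30.0
time: 8.7
position: [0.4544, 0.068, 0.0957]
ee_rot: [-3.142, 0.0, 3.018]
contact_force: [0.2, 0.1, -2.0]
gripper_width: 0.0416
gripper_force: 30.0
```

```bash
python3 -m crank '[{"twist":[0,0,0],"dp":[-0.01,0,0],"grip":0.3},{"twist":[0,0,0],"dp":[-0.01,0,0],"grip":0.3},{"twist":[0,0,0],"dp":[-0.01,0,0],"grip":0.3},{"twist":[0,0,0],"dp":[-0.01,0,0],"grip":0.3},{"twist":[0,0,0],"dp":[0,0,0],"grip":0.3}]'
python3 -m crank '[{"twist":[0,0,0],"dp":[-0.01,0,0],"grip":0.3},{"twist":[0,0,0],"dp":[-0.01,0,0],"grip":0.3},{"twist":[0,0,0],"dp":[-0.01,0,0],"grip":0.3},{"twist":[0,0,0],"dp":[-0.005,0,0],"grip":0.3},{"twist":[0,0,0],"dp":[0,0,0],"grip":0.3}]'
python3 -m crank '[{"twist":[0,0,0],"dp":[0,0,0.001],"grip":0.3},{"twist":[0,0,0],"dp":[0,0,0.001],"grip":0.3},{"twist":[0,0,0],"dp":[0,0,0],"grip":0.3}]'
```

```text
time: 9.2
position: [0.496, 0.0627, 0.0957]
ee_rot: [3.141, 0.001, 3.016]
contact_force: [-0.9, -0.1, -1.5]
gripper_width: 0.0414
gripper_force: 30.0
time: 9.7
position: [0.5297, 0.0586, 0.0956]
ee_rot: [3.141, 0.0, 3.017]
contact_force: [0.0, 0.2, -2.6]
gripper_width: 0.0416
gripper_force: 30.0
time: 10.0
position: [0.5292, 0.0588, 0.0953]
ee_rot: [-3.14, 0.002, 3.018]
contact_force: [-2.3, -2.1, 13.5]
gripper_width: 0.0413
gripper_force: 30.0
```

```bash
python3 -m crank '[{"twist":[0,0,0],"dp":[0,0,0],"grip":0.65},{"twist":[0,0,0],"dp":[0,0,0],"grip":0.65},{"twist":[0,0,0],"dp":[0,0,-0.003],"grip":0.65},{"twist":[0,0,0],"dp":[0,0,-0.02],"grip":0.65},{"twist":[0,0,0],"dp":[0,0,-0.02],"grip":0.65},{"twist":[0,0,0],"dp":[0,0,-0.02],"grip":0},{"twist":[0,0,0],"dp":[0,0,0],"grip":0}]'
python3 -m crank '[{"twist":[0,-0.15,0],"dp":[0,0,0],"grip":0},{"twist":[0,-0.15,0],"dp":[0,0,0],"grip":0},{"twist":[0,-0.15,0],"dp":[0,0,0],"grip":0},{"twist":[0,-0.15,0],"dp":[0,0,0],"grip":0},{"twist":[0,-0.15,0],"dp":[0,0,0],"grip":0},{"twist":[0,0,0],"dp":[0,0,0],"grip":0},{"twist":[0,0,0],"dp":[0,0,0],"grip":0}]'
python3 - <<'E'
from h import *
s=state();im=capture('wrist');cv2.imwrite('pics/w3.png',im);print(s["qpos"].round(2),s["position"],s["ee_rot"])
g=np.array([.580,-.028,.04]);print(wproj(s,g))
import pickle;pickle.dump(s,open("s3.pkl","wb"))
E
```

```text
time: 10.7
position: [0.53, 0.0592, 0.1587]
ee_rot: [3.141, 0.004, 3.018]
contact_force: [-0.0, -0.1, 0.1]
gripper_width: 0.0457
gripper_force: 0.0
time: 11.4
position: [0.533, 0.0498, 0.1531]
ee_rot: [-3.096, 0.503, 3.018]
contact_force: [0.2, 0.1, -1.0]
gripper_width: 0.0002
gripper_force: 0.0
[ 0.06  0.44 -0.36  2.24  1.53  0.37 -0.24] [0.53297739 0.04980108 0.15311197] [-3.09640984  0.50341435  3.01790257]
(np.float64(211.95049289577392), np.float64(259.4131949885746))
```

View pics/w3.png

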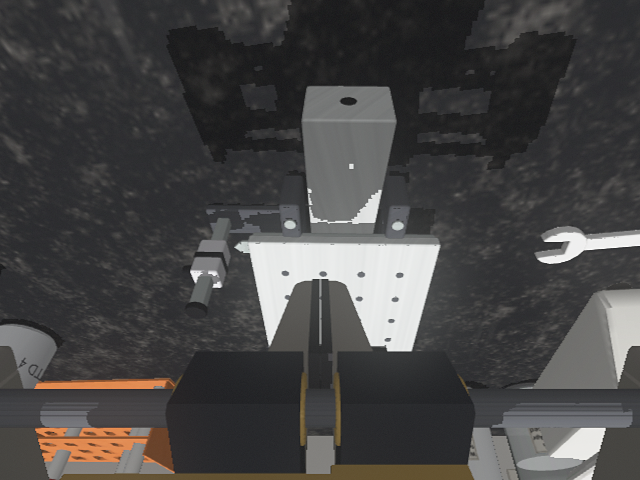

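The wedge sits in the mouth with its toe under the plate. The pointer tip is around (237,246), and the post runs from (222,225) to (198,305) with the band near (211,256). Enlarging that part.

Run:
```python
import cv2
im=cv2.imread('pics/w3.png')[222:297,180:280];cv2.imwrite('pics/w3c.png',cv2.resize(im,None,fx=8,fy=8,interpolation=cv2.INTER_CUBIC))
```

```text
(no output)
```

View pics/w3c.png

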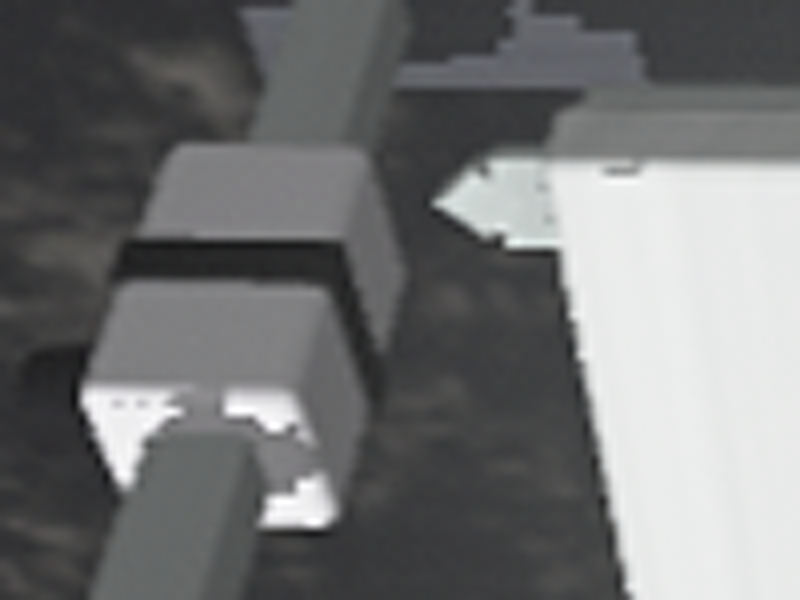

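```bash
cat >> h.py <<'E'
E0=np.array([.5545,.0560]);YAW=-.125;A=np.array([np.cos(YAW),np.sin(YAW)]);N=np.array([-A[1],A[0]])
def st(x,y,z): return np.r_[E0+(x+.116)*A+y*N,z]
def inst(p): d=np.array(p[:2])-E0; return d@A-.116,d@N
E
python3 - <<'E'
from h import *
import pickle
from scipy.optimize import least_squares
s=pickle.load(open("s3.pkl","rb"))
px=lambda a,b:np.array([180+a/8,222+b/8])
q={'tip':((-.080,-.069,.028),px(432,205)),'screwR':((-.1025,-.031,.0305),(290,225)),'screwL':((-.1025,.031,.0305),(398,226)),'plateFL':((-.087,.059,.032),(439,241)),'plateFR':((-.087,-.059,.032),px(553,163))}
for k,(w,p) in q.items(): print(k,np.array(wproj(s,st(*w)))-p)
off=np.mean([np.array(wproj(s,st(*q[k][0])))-q[k][1] for k in('tip','screwR','plateFR')],0);print(off)
for nm,x,y,p in(('bandF',-.088,-.080,px(228,261)),('bandside',-.080,-.072,px(360,330)),('bandedge',-.088,-.072,px(337,265))):
    for o in(off*0,off):
        r=least_squares(lambda z:np.array(wproj(s,st(x,y,z[0])))-p-o,[.04]);print(nm,r.x,r.fun)
for nm,y,v in (('wedge butt topL',.021,(396,122)),('wedge butt topR',-.021,(303,122))):
    print(nm,inst(wfix(s,*(np.array(v)+off),.036)))
for v in((311,222),(378,222)):print('deep toe?',v)
E
```

```text
tip [-0.02495397 -2.00283958]
screwR [ 0.41223471 -1.61158471]
screwL [-0.27372916 -1.27643356]
plateFL [2.64005533 4.72266303]
plateFR [-2.4712171   0.47798552]
[-0.69464545 -1.04547959]
bandF [0.04284462] [-0.47306696 -0.15855649]
bandF [0.04226489] [0.46644674 0.15633761]
bandside [0.04253811] [-0.7277102  -0.20943511]
bandside [0.04191589] [0.19167293 0.0551635 ]
bandedge [0.04299918] [-0.82361951 -0.24811819]
bandedge [0.04239265] [0.10197884 0.03072147]
wedge butt topL (np.float64(-0.16992088276671447), np.float64(0.020512725034105086))
wedge butt topR (np.float64(-0.16988392162413155), np.float64(-0.019983261534754094))
deep toe? (311, 222)
deep toe? (378, 222)
```

Band sits at about 42 mm, so the rise needed is ≈ 14 mm and the final butt ≈ 22 mm before the nose line (stage x ≈ -102); the butt is at -170 mm now. Compute the way to get behind it.

```bash
cat > go.py <<'E'
from h import *
import sys
x,y,z=map(float,sys.argv[1:4]);s=state();T=pose(s)
Rt=Ro.from_euler("xyz",[np.pi,0,np.pi+YAW])
R=Ro.from_matrix(T[:3,:3])
print("stage now",np.round(inst(s["position"]),4),s["position"][2])
print("turn",(R.inv()*Rt).as_rotvec().round(4),"shift in current",R.inv().apply(st(x,y,z)-s["position"]).round(4),"shift after turn",Rt.inv().apply(st(x,y,z)-s["position"]).round(4))
E
python3 go.py -.200 0 .098
```

```text
stage now [-0.1361 -0.009 ] 0.15337719029838262
turn [-0.0436  0.5041 -0.0112] shift in current [0.0827 0.0097 0.0172] shift after turn [0.0639 0.009  0.0554]
```

```bash
python3 -m crank '[{"twist":[-0.0087,0.1,-0.002],"dp":[0,0,0],"grip":0},{"twist":[-0.0087,0.1,-0.002],"dp":[0,0,0],"grip":0},{"twist":[-0.0087,0.1,-0.002],"dp":[0,0,0],"grip":0},{"twist":[-0.0087,0.1,-0.002],"dp":[0,0,0],"grip":0},{"twist":[-0.0087,0.1,-0.002],"dp":[0,0,0],"grip":0},{"twist":[0,0,0],"dp":[0.021,0.003,0],"grip":0},{"twist":[0,0,0],"dp":[0.021,0.003,0],"grip":0},{"twist":[0,0,0],"dp":[0.021,0.003,0],"grip":0},{"twist":[0,0,0],"dp":[0,0,0],"grip":0}]'; python3 go.py -.2 0 .098
```

```text
time: 12.35
position: [0.4711, 0.0636, 0.1457]
ee_rot: [-3.12, 0.103, 3.009]
contact_force: [0.9, 0.2, -0.1]
gripper_width: 0.0009
gripper_force: 0.0
stage now [-0.1996 -0.0028] 0.14571298222322654
turn [-0.0222  0.1024 -0.0089] shift in current [0.0053 0.0039 0.0474] shift after turn [0.0004 0.0028 0.0477]
```

```bash
python3 -m crank '[{"twist":[-0.011,0.051,-0.004],"dp":[0,0,0],"grip":0},{"twist":[-0.011,0.051,-0.004],"dp":[0,0,0],"grip":0},{"twist":[0,0,0],"dp":[0,0.003,0.02],"grip":0},{"twist":[0,0,0],"dp":[0,0,0.018],"grip":0},{"twist":[0,0,0],"dp":[0,0,0.009],"grip":0},{"twist":[0,0,0],"dp":[0,0,0],"grip":0},{"twist":[0,0,0],"dp":[0,0,0],"grip":0}]'; python3 go.py -.18 0 .098
```

```text
time: 13.05
position: [0.4744, 0.0662, 0.0995]
ee_rot: [-3.141, 0.004, 3.014]
contact_force: [0.3, 1.1, -0.4]
gripper_width: 0.0004
gripper_force: 0.0
stage now [-1.967e-01  1.000e-04] 0.09945474201950646
turn [-0.0005  0.0042 -0.0025] shift in current [-0.0167 -0.0001  0.0015] shift after turn [-0.0167 -0.0001  0.0015]
```

```bash
python3 -m crank '[{"twist":[0,0,0],"dp":[-0.008,0,0],"grip":0},{"twist":[0,0,0],"dp":[-0.008,0,0],"grip":0},{"twist":[0,0,0],"dp":[-0.006,0,0],"grip":0},{"twist":[0,0,0],"dp":[-0.006,0,0],"grip":0},{"twist":[0,0,0],"dp":[-0.006,0,0],"grip":0},{"twist":[0,0,0],"dp":[-0.006,0,0],"grip":0},{"twist":[0,0,0],"dp":[-0.006,0,0],"grip":0}]'; python3 go.py -.12 0 .098
python3 -m crank '[{"twist":[0,0,0],"dp":[-0.005,0,0],"grip":0},{"twist":[0,0,0],"dp":[-0.005,0,0],"grip":0},{"twist":[0,0,0],"dp":[-0.005,0,0],"grip":0},{"twist":[0,0,0],"dp":[-0.005,0,0],"grip":0}]'; python3 go.py -.12 0 .098
```

```text
time: 13.75
position: [0.513, 0.0612, 0.0983]
ee_rot: [-3.136, -0.01, 3.016]
contact_force: [-21.3, 3.4, 17.7]
gripper_width: 0.0003
gripper_force: 11.1
stage now [-0.1579  0.    ] 0.0983289462008362
turn [-0.0059 -0.0101 -0.0008] shift in current [-0.0379  0.     -0.0001] shift after turn [-0.0379 -0.      0.0003]
time: 14.15
position: [0.533, 0.0589, 0.0983]
ee_rot: [-3.136, -0.01, 3.016]
contact_force: [-19.0, 2.4, 13.6]
gripper_width: 0.0005
gripper_force: 9.7
stage now [-0.1377  0.0002] 0.09833884254495494
turn [-0.0053 -0.0096 -0.0005] shift in current [-0.0177 -0.0002  0.0002] shift after turn [-0.0177 -0.0002  0.0003]
```

```bash
python3 -m crank '[{"twist":[0,0,0],"dp":[-0.004,0,0],"grip":0},{"twist":[0,0,0],"dp":[-0.004,0,0],"grip":0},{"twist":[0,0,0],"dp":[-0.004,0,0],"grip":0},{"twist":[0,0,0],"dp":[-0.004,0,0],"grip":0},{"twist":[0,0,0],"dp":[0,0,0],"grip":0}]'; python3 go.py -.12 0 .098
python3 -m crank '[{"twist":[0,0,0],"dp":[0.015,0,0],"grip":0},{"twist":[0,0,0],"dp":[0.02,0,-0.01],"grip":0},{"twist":[0,0,0],"dp":[0,0,-0.025],"grip":0},{"twist":[0,0,0],"dp":[0,0,-0.02],"grip":0},{"twist":[0,-0.1,0],"dp":[0,0,0],"grip":0},{"twist":[0,-0.1,0],"dp":[0,0,0],"grip":0},{"twist":[0,-0.1,0],"dp":[0,0,0],"grip":0},{"twist":[0,-0.1,0],"dp":[0,0,0],"grip":0},{"twist":[0,-0.1,0],"dp":[0,0,0],"grip":0},{"twist":[0,0,0],"dp":[0,0,0],"grip":0},{"twist":[0,0,0],"dp":[0,0,0],"grip":0}]'
cat > look.py <<'E'
from h import *
import sys,pickle
n=sys.argv[1];s=state();im=capture('wrist');cv2.imwrite(f'pics/{n}.png',im);pickle.dump(s,open(n+".pkl","wb"))
u,v=wproj(s,st(-.08,-.069,.042));print("tip expected",u,v,"butt mid",wproj(s,st(-.103,0,.036)))
u0,v0=int(np.clip(u-65,0,540)),int(np.clip(v-30,0,405));print("crop origin",u0,v0)
cv2.imwrite(f'pics/{n}c.png',cv2.resize(im[v0:v0+75,u0:u0+100],None,fx=8,fy=8,interpolation=cv2.INTER_CUBIC))
E
python3 look.py w4
```

```text
time: 14.65
position: [0.5504, 0.0566, 0.0983]
ee_rot: [-3.138, -0.007, 3.016]
contact_force: [-14.8, 1.6, 7.4]
gripper_width: 0.0002
gripper_force: 7.2
stage now [-1.201e-01  1.000e-04] 0.09833699607679681
turn [-0.004  -0.0068 -0.001 ] shift in current [-0.0001 -0.0001  0.0003] shift after turn [-0.0001 -0.0001  0.0003]
time: 15.75
position: [0.5229, 0.0586, 0.1537]
ee_rot: [-3.128, 0.445, 3.016]
contact_force: [0.0, 0.4, 0.7]
gripper_width: 0.0003
gripper_force: 0.0
tip expected 214.75155876245734 285.8685453981331 butt mid (np.float64(324.0366619535003), np.float64(253.7913646948678))
crop origin 149 255
```

View pics/w4c.png

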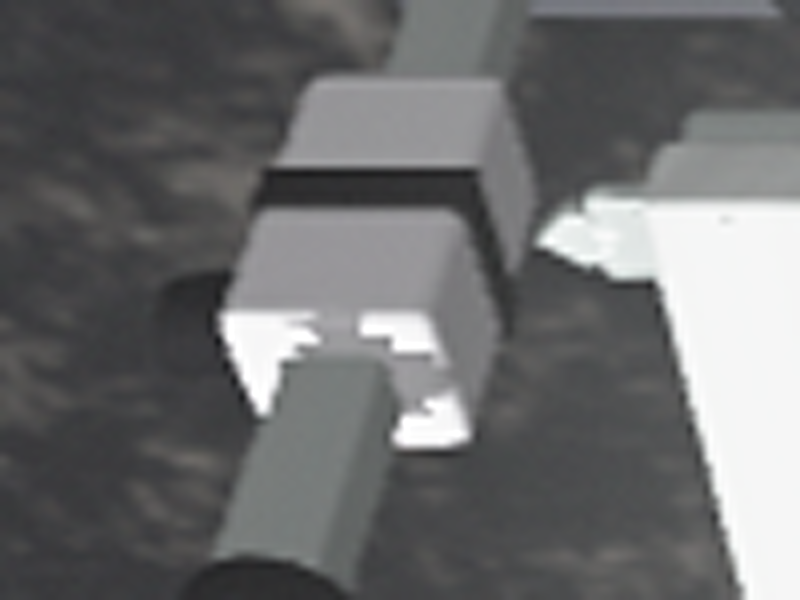

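The crop shows the pointer tip at (537,243) and the band on the near face around (360,190), its front corner edge at (474,190) and its rear end at (509,320). The tip is still somewhat below the band.

```bash
cat > meas.py <<'E'
from h import *
import pickle
from scipy.optimize import least_squares
def meas(n,u0,v0,pts):
    s=pickle.load(open(n+".pkl","rb"))
    for k,(x,y,a,b) in pts.items():
        p=np.array([u0+a/8,v0+b/8])
        for o in(np.zeros(2),np.array([.2,-1.8])):
            r=least_squares(lambda z:np.array(wproj(s,st(x,y,z[0])))-p-o,[.04]);print(k,(r.x*1e3).round(2),r.fun.round(2),end=" | ")
        print()
E
python3 - <<'E'
from meas import *
meas("s3" ,180,222,{'tip':(-.08,-.069,432,205),'bF':(-.088,-.08,228,261),'bE':(-.088,-.072,340,265),'bR':(-.072,-.072,376,385),'top':(-.088,-.072,297,388),'bot':(-.088,-.072,358,150)})
meas("w4",149,255,{'tip':(-.08,-.069,537,243),'bF':(-.088,-.08,360,190),'bE':(-.088,-.072,475,190),'bR':(-.072,-.072,509,320),'top':(-.088,-.072,433,312),'bot':(-.088,-.072,500,83)})
E
```

```text
tip [29.59] [-0.54 -0.15] | tip [28.1] [-0.26 -0.07] | 
bF [42.83] [-0.48 -0.16] | bF [41.49] [-0.11 -0.04] | 
bE [42.9] [-1.17 -0.35] | bE [41.55] [-0.86 -0.26] | 
bR [41.6] [0.24 0.07] | bR [40.2] [0.52 0.14] | 
top [54.74] [-0.49 -0.15] | top [53.49] [-0.18 -0.05] | 
bot [31.6] [0.74 0.22] | bot [30.15] [1.05 0.32] | 
tip [41.33] [-1.14 -0.33] | tip [39.91] [-0.84 -0.24] | 
bF [43.11] [-0.06 -0.02] | bF [41.75] [0.33 0.11] | 
bE [42.74] [-1.33 -0.42] | bE [41.35] [-1.   -0.31] | 
bR [42.84] [-0.32 -0.09] | bR [41.44] [-0.03 -0.01] | 
top [54.77] [-0.92 -0.29] | top [53.49] [-0.59 -0.18] | 
bot [31.71] [-0.35 -0.11] | bot [30.22] [-0.02 -0.01] |
```

Band ≈ 41.5 mm, tip ≈ 39.9 mm; about 6 mm more push (TCP to stage ≈ -114). Going back for it.

```bash
python3 -m crank '[{"twist":[-0.002,0.09,0],"dp":[0,0,0],"grip":0},{"twist":[-0.002,0.09,0],"dp":[0,0,0],"grip":0},{"twist":[-0.002,0.09,0],"dp":[0,0,0],"grip":0},{"twist":[-0.002,0.09,0],"dp":[0,0,0],"grip":0},{"twist":[-0.002,0.085,0],"dp":[0,0,0],"grip":0},{"twist":[0,0,0],"dp":[0,0,0],"grip":0},{"twist":[0,0,0],"dp":[0,0,0],"grip":0}]';  python3 go.py -.14 0 .098
```

```text
time: 16.5
position: [0.5238, 0.0554, 0.1529]
ee_rot: [-3.134, 0.05, 3.005]
contact_force: [-0.3, -0.6, 0.7]
gripper_width: -0.0
gripper_force: 0.0
stage now [-0.1464 -0.0045] 0.152898362368383
turn [-0.0082  0.0495 -0.0117] shift in current [-0.0036  0.005   0.0551] shift after turn [-0.0064  0.0045  0.0549]
```

```bash
python3 -m crank '[{"twist":[-0.008,0.05,-0.012],"dp":[0,0,0],"grip":0},{"twist":[0,0,0],"dp":[0,0.0045,0.015],"grip":0},{"twist":[0,0,0],"dp":[0,0,0.02],"grip":0},{"twist":[0,0,0],"dp":[0,0,0.016],"grip":0},{"twist":[0,0,0],"dp":[0,0,0],"grip":0},{"twist":[0,0,0],"dp":[0,0,0],"grip":0}]';  python3 go.py -.12 0 .098
```

```text
time: 17.1
position: [0.5235, 0.0609, 0.1017]
ee_rot: [-3.139, -0.001, 3.02]
contact_force: [0.1, 0.0, 0.1]
gripper_width: 0.0007
gripper_force: 0.0
stage now [-0.1474  0.001 ] 0.1017110633541548
turn [-0.0023 -0.0015  0.0032] shift in current [-0.0274 -0.0011  0.0037] shift after turn [-0.0274 -0.001   0.0037]
```

```bash
python3 -m crank '[{"twist":[0,0,0],"dp":[-0.009,0,0.003],"grip":0},{"twist":[0,0,0],"dp":[-0.009,-0.001,0],"grip":0},{"twist":[0,0,0],"dp":[-0.007,0,0],"grip":0},{"twist":[0,0,0],"dp":[-0.003,0,0],"grip":0},{"twist":[0,0,0],"dp":[-0.001,0,0],"grip":0},{"twist":[0,0,0],"dp":[-0.001,0,0],"grip":0},{"twist":[0,0,0],"dp":[0,0,0],"grip":0}]'; python3 go.py -.114 0 .098
```

```text
time: 17.8
position: [0.5507, 0.0559, 0.0989]
ee_rot: [-3.137, -0.008, 3.019]
contact_force: [-10.8, 0.3, 8.8]
gripper_width: 0.0001
gripper_force: 5.4
stage now [-0.1197 -0.0006] 0.09892548826150611
turn [-0.0046 -0.0079  0.0021] shift in current [-0.0058  0.0005  0.0009] shift after turn [-0.0057  0.0006  0.0009]
```

```bash
python3 -m crank '[{"twist":[0,0,0],"dp":[-0.002,0,0],"grip":0},{"twist":[0,0,0],"dp":[-0.002,0,0],"grip":0},{"twist":[0,0,0],"dp":[-0.001,0,0],"grip":0},{"twist":[0,0,0],"dp":[0,0,0],"grip":0}]'; python3 go.py -.114 0 .098
```

```text
time: 18.2
position: [0.5527, 0.056, 0.0987]
ee_rot: [-3.135, -0.014, 3.019]
contact_force: [-19.2, 1.4, 15.8]
gripper_width: 0.0003
gripper_force: 9.8
stage now [-0.1178 -0.0003] 0.09866151551318428
turn [-0.0064 -0.0141  0.0029] shift in current [-0.0038  0.0003  0.0006] shift after turn [-0.0038  0.0003  0.0007]
```

```bash
python3 -m crank '[{"twist":[0,0,0],"dp":[-0.002,0,0],"grip":0},{"twist":[0,0,0],"dp":[-0.0015,0,0],"grip":0},{"twist":[0,0,0],"dp":[-0.0005,0,0],"grip":0},{"twist":[0,0,0],"dp":[0,0,0],"grip":0}]'; python3 go.py -.114 0 .098
python3 -m crank '[{"twist":[0,0,0],"dp":[0.015,0,0],"grip":0},{"twist":[0,0,0],"dp":[0.02,0,-0.01],"grip":0},{"twist":[0,0,0],"dp":[0,0,-0.025],"grip":0},{"twist":[0,0,0],"dp":[0,0,-0.02],"grip":0},{"twist":[0,-0.1,0],"dp":[0,0,0],"grip":0},{"twist":[0,-0.1,0],"dp":[0,0,0],"grip":0},{"twist":[0,-0.1,0],"dp":[0,0,0],"grip":0},{"twist":[0,-0.1,0],"dp":[0,0,0],"grip":0},{"twist":[0,-0.1,0],"dp":[0,0,0],"grip":0},{"twist":[0,0,0],"dp":[0,0,0],"grip":0},{"twist":[0,0,0],"dp":[0,0,0],"grip":0}]'
python3 look.py w5
```

```text
time: 18.6
position: [0.5569, 0.0556, 0.0986]
ee_rot: [-3.136, -0.014, 3.019]
contact_force: [-18.4, 1.8, 13.6]
gripper_width: 0.0007
gripper_force: 9.4
stage now [-1.136e-01 -1.000e-04] 0.09860012156639539
turn [-0.0059 -0.0136  0.0029] shift in current [0.0004 0.0001 0.0006] shift after turn [0.0004 0.0001 0.0006]
time: 19.7
position: [0.531, 0.0574, 0.1535]
ee_rot: [-3.128, 0.444, 3.021]
contact_force: [0.4, -0.1, 0.0]
gripper_width: -0.0002
gripper_force: 0.0
tip expected 211.8981075084585 277.17668045369084 butt mid (np.float64(324.2010094434372), np.float64(244.17862064689083))
crop origin 146 247
```

View pics/w5c.png

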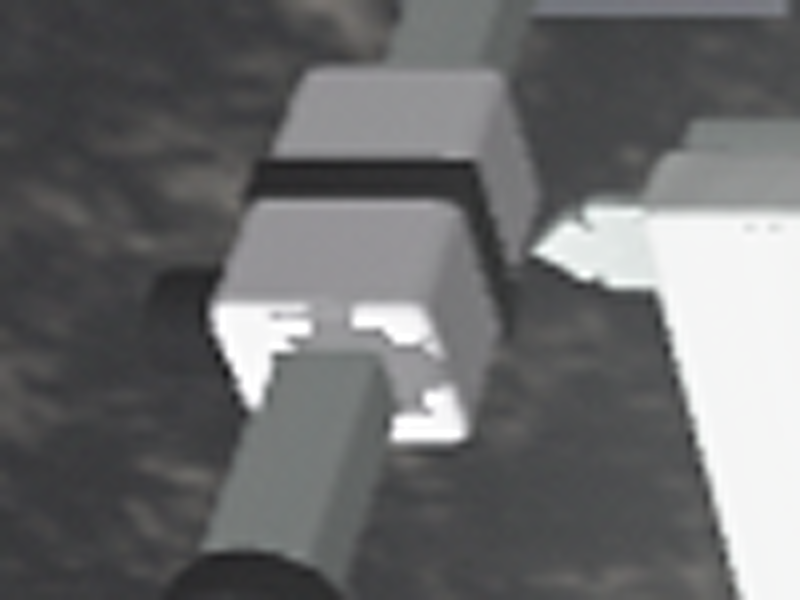

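The tip is now at crop (530,250), with the band's front centre at (360,180), its corner at (473,180) and its rear end at (510,315), so the tip is close to the band's mid-height.

Run:
```python
from meas import *
meas("w5",146,247,{'tip':(-.08,-.069,530,250),'bF':(-.088,-.08,360,180),'bE':(-.088,-.072,473,180),'bR':(-.072,-.072,510,315),'top':(-.088,-.072,433,303),'bot':(-.088,-.072,502,74)})
s=pickle.load(open("w5.pkl","rb"));im=cv2.imread("pics/w5.png")
# butt: brightness column through the butt/top edge
p=wproj(s,st(-.103,0,.036));print(p,[(z,wproj(s,st(-.104,0,z))) for z in(0,.036)])
print(im[195:265:2,300].mean(1).round())
```

```text
tip [42.72] [-0.62 -0.19] | tip [41.33] [-0.3  -0.09] | 
bF [42.95] [-0.43 -0.16] | bF [41.61] [-0.02 -0.01] | 
bE [42.68] [-1.14 -0.38] | bE [41.31] [-0.79 -0.26] | 
bR [42.58] [-0.27 -0.08] | bR [41.19] [0.05 0.01] | 
top [54.67] [-1.24 -0.41] | top [53.4] [-0.88 -0.29] | 
bot [31.71] [-0.45 -0.15] | bot [30.23] [-0.09 -0.03] | 
(np.float64(324.2010094434372), np.float64(244.17862064689083)) [(0, (np.float64(324.396772818759), np.float64(205.247728663924))), (0.036, (np.float64(324.2124248367281), np.float64(242.93051242693414)))]
[ 62.  66.  71.  76.  43. 109. 138. 137. 136. 136. 137. 134. 137. 139.
 137. 140. 140. 138. 139. 139. 140. 139. 141. 243. 242. 242. 241. 241.
 240. 239. 240. 247. 136. 136. 125.]
```

The tip (41.3 mm) is level with the band (41.2–41.6 mm) within about 0.3 mm. The wedge lies flat and the arm is clear.

```bash
python3 -c "
from plant import *
print(state()['contact_force']);print(sign_off())"
```

```text
[-0.18329735 -0.48569875  0.31427903]
the job is handed in; nothing more can be done
None
```

The thicker wedge is in under the plate's front edge, lying flat and carrying it, with the pointer within about 0.3 mm of the middle of the dark band by my camera measurement; I handed the job in at about 20 s with the arm clear.

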